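# Gauge a bearing ball, then offer it level over its ring

## Robot

A 6-joint arm with a two-finger parallel gripper is mounted at the origin on a cart in front of the work surface, level with it; the furniture and walls round the work are solid. World frame = base frame: x ahead of the robot, y to its left, z up, the work surface at z = 0. Lengths are in m, angles in rad, forces in N, time in s.
With the tool pointing down it reaches from about 0.225 to 0.875 m from the base axis. Payload 3.4 kg.
Tool frame: the origin (TCP) lies at the very end of the fingers, on their centre line; the grasp point (between the pads) lies 19 mm behind it; z points along the fingers, y is the direction in which the jaws open and shut (so a half turn about z gives the same grasp; the last joint's range is limited). The gripper opens to 85 mm and grips with 20 to 120 N. Pads are 22 mm wide; open, the fingers measure 114 mm over their backs; the gripper's body (76 mm by 85 mm) begins 54 mm behind the grasp point. The pads swing forward as they close: fully open they stand 13 mm farther back than shut.
Start: joints at [1.07, 0.276, 1.505, -0, 1.361, -0.121], TCP at [0.213, 0.534, 0.231] pointing down, gripper open.
Joint ranges: [-2.89, 2.89], [-0.75, 2.08], [0.22, 2.7], [-1.18, 4.32], [0.11, 2.71], [-2.7, 2.7]. Speed limits (rad/s): [2.57, 2.57, 3.14, 3.14, 3.14, 3.14].

## Interface

Orientations are given as a unit quaternion [w, x, y, z].
In Python, from rig import telemetry, cams, sign_off, spotter gives the robot as it stands.
- The arm moves only by the tool servo_tool, never from a script. Its argument "steps" is a list of rows, each a list of 6 numbers: the shift along the tool's x, y, z in mm, then the turn, a rotation vector about the tool's x, y, z in degrees. In form: [[x, y, z, ax, ay, az], ...]. A call has 1 to 8 rows; each row is the pose to reach, as a shift and turn from the pose commanded when the call began, along the tool's axes at that moment; what a row does not reach only later rows make up. A row lasts 1/10 s, in which the tool goes at most 50 mm and 8.59 degrees, less where a joint would pass 70% of its speed; a pose out of reach is approached as far as the arm can. A call with a gripper value outside its range is refused whole. "hand" is the closure in counts, from 0 (fully open) to 255 (shut), set as the call begins (left out, the last holds). The fingers move at their own pace and stop on an object; "grip_force" is the grip in N (left out, the last holds). Time passes only in rows, so rows that repeat a pose let the fingers close. It gives the time, the measured TCP pose, the force and the opening at its end, in the units of the state.
- telemetry.get_state(): the state, without advancing time (a new reading comes with each control period).
- cams.get_image(name): name is "scene" or "top"; returns (picture, depth): 480x640x3 uint8, red, green, blue; 480x640 float32, m along the optical axis (not along the pixel's ray), 0 where there is no reading.
- cams.camera_model(name): a dict with "camera_matrix" (3x3 intrinsics, pixels), "origin" and "rotation" of the camera in the world. Camera axes: x right, y up, looking along -z (the intrinsics and any distortion apply to the point x, -y, -z); pixel columns grow to the right and rows downward; lengths in m; the calibration is good to about 2 mm. A picture is of the moment at which its call begins. camera_model takes no time and is no camera call.
- sign_off(): hands the job in, once; it reports no verdict.
Trained networks look in the newest picture that a camera, given by its name, has taken for a name from the list of things; names that differ only in an ending like _2 or _b are one class to them, and where a whole thing is asked for, a point or a joint stands for the part that bears it (a point fixed in the world has none). Each returns a list of dicts, best first, with "conf" (0 to 1); they miss things now and then, are a little off and sometimes report something else, mostly with a low value. They report only what shows in the picture. A call takes as long as a camera call.
- spotter.outline_of(query, camera): "region" (480x640 bool, what is visible of it) and "rect" ([left, top, width, height] in pixels, round what is visible of it).
The state is a dict: "clock": time; "qpos": joint angles; "qd": joint speeds; "effort": joint torques, N m; "position": TCP position; "ee_rot": TCP orientation; "contact_force": force on the tool from outside, world axes, zero at the start; "moment": the same for the moment, N m; "width": finger opening in m.
Only numpy, scipy, OpenCV 4.12 (cv2) and the standard library are available. Lean on these libraries where they do the work, as an engineer would, in place of code of your own. Each camera call takes 0.05 s, during which the arm holds its last target.

## Task

Check the bearing ball in the bench gauge: press the gauge's top cap gently down until the flat foot rests on the ball, keep it there for a second and let it spring back up. Then take the tray by its wooden grip, draw it out level from under the gauge without the ball leaving its pocket, and hold it still and level with the ball over the middle of the bearing ring, the ball about 10 cm above the table, for the fitter to take. The job finishes while you hold it there: do not set the tray down or let go, and leave the bearing ring and the other things where they lie.

Things in the scene. Friction and masses are not known exactly. Their poses are not given: they have to be found in the camera images.
- gauge: Bench gauge, fixed: grey base 222 x 104 x 16 mm, steel column, round dial (58 mm, its middle 135 mm up) facing the robot. Origin on the table under the plunger; x along the base and tray, towards the tray's grip; z up. The column stands 78 mm along -x. Two guide rails on the base (5 mm high, 3 mm clear of the tray either side, ending 25 mm before the grip point) and a stop beyond the tray's pocket end locate the tray.
- cap_top (a point): Middle of the top of the gauge's black push cap (26 mm across), highest part of the gauge, 210 mm above the table, on the plunger's axis. Pushing it down takes 2 to 3 N for the first 14 mm, till the foot is on the ball; then the cap itself gives up to 8 mm more on a stiffer spring (4 to 9 N) and stops hard. So press it 16 to 20 mm down in all. It rises by itself when let go.
- gauge_plunger (a joint): Downward travel of the gauge's plunger (m): 0 = up, 0.014 = foot resting on the ball in the tray, 0.018 = end stop with nothing under it. A spring returns it to 0. The dial's hand follows it.
- gauge_foot (a point): Middle of the underside of the plunger's flat round foot (17 mm across); with the plunger up it is 58 mm above the table and 14 mm above the top of the ball.
- tray: Loose flat steel ball tray, 205 x 76 mm, sheet 3 mm thick with a lip 7 mm high, 0.17 kg; origin on its underside below the end pocket; x along it from the pocket to the grip, y across, z up. It starts in the gauge, underside 16 mm above the table, pocket under the foot: lift it 6 to 10 mm, off the rails, and draw it out along its own x by at least 80 mm before raising it, since the dial hangs over it.
- tray_grip (a point): Where to take the tray: its upright wooden grip, 56 mm long (along the tray's x), 14 mm thick (across, along y: the width to grip) and 47 mm high above the sheet. This point is in the middle of the grip's length and thickness, 30 mm above the sheet's top, 33 mm above the tray's underside. Axes are the tray's.
- tray_pocket (a point): The tray's end pocket, a round collar 25 mm inside and 3.5 mm high, 130 mm along the tray's -x from the grip point and 40 mm from the tray's end. This point is where the middle of the ball lying in it comes: 12.5 mm above the sheet's top, 17.5 mm lower than the grip point. A second, empty pocket lies 48 mm nearer to the grip.
- ball_center (a point): Middle of the loose steel bearing ball, 25 mm across, 65 g. It lies in the end pocket with about 4 mm of play all round and rolls over the collar if the tray is tipped by some 40 degrees, or jerked.
- ball: The bearing ball (see its centre point).
- ring_center (a point): Middle of the plain bearing ring (96 mm outside, about 64 mm inside, 20 mm high), lying flat on the table at the left; this point is 10 mm above the table. It is the smooth pale ring; the flange with four bolt holes and a raised hub that lies near it is not meant, and the two may change places.
- bench_ring: The bearing ring; origin in the middle of its underside.
- pipe_flange: Steel pipe flange, 90 mm across, 24 mm high, four bolt holes; origin under its middle. To be left alone.
- drilled_block: Dark steel block 50 x 62 x 36 mm; left alone.
- nut_0: Large hex nut, 43 x 37 x 19 mm; left alone.
- bolt_2: Bolt standing on its head, 24 mm across, 49 mm high; left alone.
- bar_end_2: Round bar end, 22 mm across, 30 mm high, standing; left alone.
- electrode_holder: Electrode holder on its lead, fixed on the table between the gauge and the ring, 193 x 35 mm, 49 mm high, long side along its own y; origin under its middle. The tray is carried over it.
- tube_ring_1: Short rusty tube ring, 28 mm across, 20 mm high; left alone.

How it is judged:
By the outcome, as a careful person would: the job done as asked, in the order asked, and still so for the second after the job is handed in, while the arm keeps its last pose, push and grip.
It also fails if it takes over 56 s, if anything falls off the work surface, if the arm or the gripper's body presses on something with over 40 N, if the wrist force passes 120 N, or if a joint passes its speed limit or range.

## Working session

There is one attempt and no reset: what is moved stays moved. The work goes in short steps, Python scripts to look and compute and a tool call to move; the robot and the scene stay as the last step left them, time stands still between calls to the robot, and variables do not carry over. Pictures are saved under pics/ and viewed, and the job is handed in when it is done.

Besides the shell and the picture viewer there is one more tool, called after "Call:" in YAML: its name, and indented under it one key for each argument. servo_tool: Moves the arm, as the interface text tells. Its arguments: {"type":"object","properties":{"steps":{"type":"array","items":{"type":"array","items":{"type":"number"}}},"hand":{"type":"number"},"grip_force":{"type":"number"}},"required":["steps"]}

```bash
ls; mkdir -p pics; python3 - <<'E'
from rig import telemetry,cams
import cv2,numpy as np
print(telemetry.get_state())
for n in("scene","top"):
    p,d=cams.get_image(n); cv2.imwrite(f"pics/{n}0.png",p[:,:,::-1]); np.save(f"pics/{n}0d.npy",d)
    print(n,cams.camera_model(n))
E
```

```text
pics
{'clock': 0.0, 'qpos': array([ 1.06997291e+00,  2.76592875e-01,  1.50617101e+00, -3.90870505e-07,
        1.36073048e+00, -1.21003326e-01]), 'qd': array([ 0.00037811,  0.00026438, -0.00043478, -0.00060175, -0.0015475 ,
        0.00023645]), 'effort': array([ 2.40954156e-03, -4.16778696e+01, -2.45811260e+01,  1.45387794e-04,
        1.08279721e-02,  3.12657949e-05]), 'position': array([0.21291963, 0.53352362, 0.23042586]), 'ee_rot': array([-2.90711799e-04,  1.88770434e-01,  9.82020783e-01, -9.05325031e-04]), 'contact_force': array([-0.44524861, -0.00487041, -0.38278541]), 'moment': array([-0.01401808, -0.02845255, -0.00295084]), 'width': 0.08553931391671693}
scene {'camera_matrix': array([[481.5791882 ,   0.        , 314.97881567],
       [  0.        , 481.5791882 , 241.26061716],
       [  0.        ,   0.        ,   1.        ]]), 'origin': array([-0.01331483, -0.72804925,  0.60874926]), 'rotation': array([ 0.79656573,  0.51337358, -0.16636831, -0.27249256])}
top {'camera_matrix': array([[533.74553644,   0.        , 314.29384619],
       [  0.        , 533.74553644, 234.76552481],
       [  0.        ,   0.        ,   1.        ]]), 'origin': array([0.38960661, 0.08603326, 1.24714556]), 'rotation': array([ 0.70969785,  0.05148614, -0.06701329, -0.6994193 ])}
```

View pics/scene0.png

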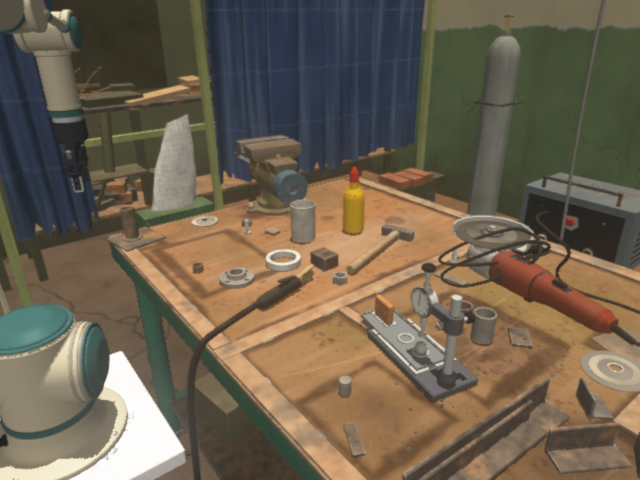

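View pics/top0.png

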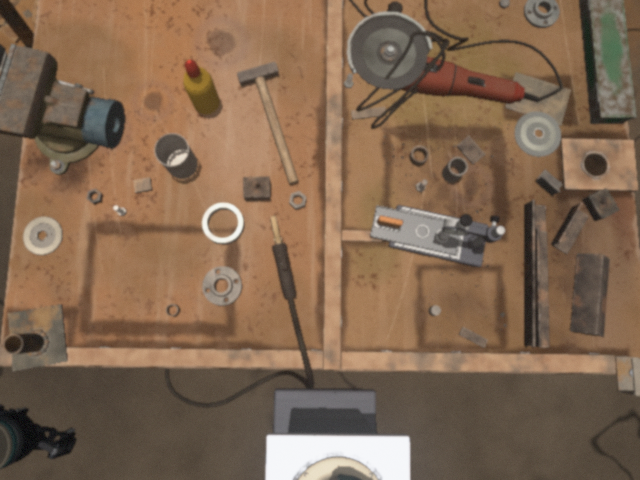

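```bash
cat > h.py <<'E'
import numpy as np,cv2
from scipy.spatial.transform import Rotation as R
from rig import telemetry,cams,spotter
def cam(n):
    m=cams.camera_model(n); q=m["rotation"]; return m["camera_matrix"],np.array(m["origin"]),R.from_quat([q[1],q[2],q[3],q[0]]).as_matrix()
def ray(n,u,v):
    K,o,M=cam(n); d=np.linalg.solve(K,np.stack([np.asarray(u,float),np.asarray(v,float),np.ones(np.shape(u))]).reshape(3,-1))
    d=np.diag([1,-1,-1])@d
    return o,(M@d).T
def atz(n,u,v,z):
    o,d=ray(n,u,v); return o+d*((z-o[2])/d[:,2])[:,None]
def atd(n,u,v,dep):
    o,d=ray(n,u,v); return o+d*np.ravel(dep)[:,None]
def cloud(n,d):
    v,u=np.mgrid[0:480,0:640]; P=atd(n,u.ravel(),v.ravel(),d.ravel()).reshape(480,640,3); P[d==0]=np.nan; return P
def proj(n,p):
    K,o,M=cam(n); c=np.diag([1,-1,-1])@(M.T@(np.atleast_2d(p)-o).T); c=K@(c/c[2]); return c[:2].T
E
python3 - <<'E'
from h import *
np.set_printoptions(precision=4,suppress=True)
for n in("scene","top"):
    im=cv2.imread(f"pics/{n}0.png")
    c=im[240:400,340:500] if n=="scene" else im[190:280,360:520]
    s=5 if n=="top" else 3.75
    cv2.imwrite(f"pics/{n}0z.png",cv2.resize(c,None,fx=s,fy=s,interpolation=cv2.INTER_CUBIC))
    P=cloud(n,np.load(f"pics/{n}0d.npy"))
    cams.get_image(n)
    for q in["gauge","cap_top","tray","tray_grip","ball","bench_ring","pipe_flange","electrode_holder"]:
        for r in spotter.outline_of(q,n)[:2]:
            m=r["region"]; p=P[m]; vv,uu=np.nonzero(m)
            print(n,q,round(r["conf"],2),r["rect"],uu.mean().round(1),vv.mean().round(1),np.nanmedian(p,0),np.nanmax(p[:,2]))
            np.save(f"pics/{n}_{q}.npy",m) if r is not None else 0
E
```

```text
scene gauge 0.89 [365.7, 262.6, 113.2, 142.2] 433.7 343.2 [ 0.5825 -0.2983  0.0248] 0.210770971210063
scene cap_top 0.49 [422.4, 263.6, 11.0, 14.3] 427.8 269.1 [ 0.5986 -0.2431  0.2066] 0.210770971210063
scene tray 0.9 [362.2, 299.1, 80.7, 73.8] 401.0 335.2 [ 0.6134 -0.1778  0.0193] 0.06867635962304641
scene tray_grip 0.96 [359.9, 293.5, 83.9, 77.9] 401.0 334.7 [ 0.6141 -0.1773  0.0193] 0.06947271973198488
scene bench_ring 0.71 [262.6, 249.8, 37.4, 20.7] 282.3 260.1 [0.6201 0.2676 0.014 ] 0.02313912954745767
scene pipe_flange 0.87 [218.5, 266.4, 34.9, 23.4] 235.9 278.0 [0.47   0.2559 0.0118] 0.025653480435213094
scene electrode_holder 0.56 [256.2, 265.1, 57.4, 45.0] 285.3 286.4 [0.5329 0.1242 0.0255] 0.04902798525535912
scene electrode_holder 0.36 [193.5, 263.2, 9.6, 10.1] 197.2 267.2 [0.4197 0.3722 0.013 ] 0.020714732952407555
top gauge 0.81 [387.2, 208.9, 118.0, 59.0] 459.3 236.9 [ 0.5857 -0.2768  0.0225] 0.21477984689907648
top cap_top 0.49 [203.7, 263.8, 36.5, 38.5] 221.9 284.9 [0.4784 0.2702 0.013 ] 0.02996408284354768
top cap_top 0.41 [459.7, 212.2, 11.7, 14.5] 465.9 219.2 [ 0.
[... 154 characters left out ...]
 0.61 [373.3, 206.4, 84.4, 45.2] 412.5 229.8 [ 0.6131 -0.1692  0.0201] 0.1351315186536588
top tray_grip 0.21 [460.2, 214.2, 14.2, 13.4] 466.2 219.6 [ 0.6019 -0.2385  0.2088] 0.21477984689907648
top ball 0.54 [439.4, 230.2, 8.7, 10.8] 442.7 235.6 [ 0.5962 -0.2341  0.0393] 0.058877968566422245
top ball 0.47 [371.8, 203.8, 87.9, 47.4] 412.0 229.5 [ 0.6139 -0.1683  0.0201] 0.07025465896744798
top bench_ring 0.94 [201.6, 203.3, 41.8, 43.6] 222.6 223.0 [0.6211 0.2742 0.0192] 0.02694378999463587
top bench_ring 0.28 [426.9, 308.9, 15.6, 3.3] 434.5 309.8 [ 0.4273 -0.215   0.0297] 0.03571370432192955
top pipe_flange 0.77 [205.2, 265.1, 37.6, 41.9] 222.2 285.1 [0.4778 0.2696 0.0131] 0.02996408284354768
```

View pics/scene0z.png

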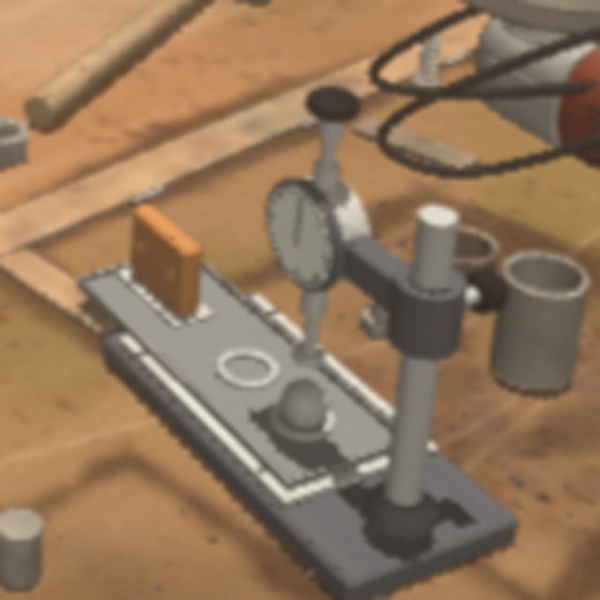

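View pics/top0z.png

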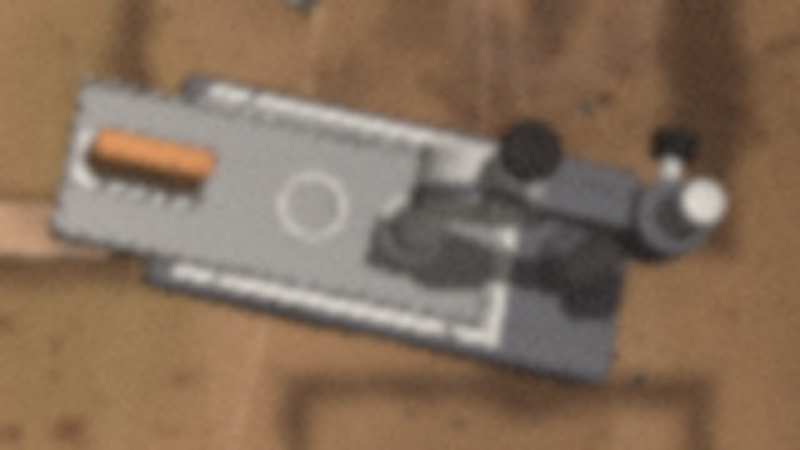

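```bash
python3 - <<'E'
from h import *
np.set_printoptions(precision=4,suppress=True)
P={n:cloud(n,np.load(f"pics/{n}0d.npy")) for n in("scene","top")}
im={n:cv2.imread(f"pics/{n}0.png") for n in P}
for n in P:
    p=P[n]; box=(p[...,0]>.5)&(p[...,0]<.72)&(p[...,1]<-.03)&(p[...,1]>-.4)
    # orange grip
    hsv=cv2.cvtColor(im[n],cv2.COLOR_BGR2HSV)
    g=box&(p[...,2]>.045)&(p[...,2]<.085)&(p[...,1]>-.16)
    q=p[g]; print(n,"grip",g.sum(),q.min(0),q.max(0),np.median(q,0))
    t=g&(p[...,2]>.0625); 
    if t.sum()>5:
        v,u=np.nonzero(t); r=cv2.minAreaRect(p[t][:,:2].astype(np.float32)*1000); print(" top",t.sum(),r, p[t].mean(0))
    c=box&(p[...,2]>.20); q=p[c]; 
    # cap cluster vs column
    for lab,k in (("cap",q[:,1]>-.265),("col",q[:,1]<-.265)):
        s=q[k]; 
        if len(s): print(lab,len(s),s.min(0),s.max(0),s.mean(0))
    # tray / base outline
    b=(p[...,0]>.5)&(p[...,0]<.72)&(p[...,1]<-.0)&(p[...,1]>-.4)&(p[...,2]>.011)&(p[...,2]<.03)
    mm=cv2.morphologyEx(b.astype(np.uint8),cv2.MORPH_OPEN,np.ones((3,3)))>0
    nl,L,st,_=cv2.connectedComponentsWithStats(mm.astype(np.uint8)); k=1+np.argmax(st[1:,4])
    print(" low",cv2.minAreaRect(p[L==k][:,:2].astype(np.float32)*1000), st[k])
    m=np.load(f"pics/{n}_bench_ring.npy") if n=="scene" else None
# ring fit in both, by colour threshold of pale
for n,(u0,v0,u1,v1) in {"top":(195,195,250,250),"scene":(255,243,308,277)}.items():
    h=cv2.cvtColor(im[n],cv2.COLOR_BGR2HSV)[v0:v1,u0:u1]; m=((h[...,1]<60)&(h[...,2]>120)).astype(np.uint8)
    nl,L,st,_=cv2.connectedComponentsWithStats(m); k=1+np.argmax(st[1:,4])
    cs,_=cv2.findContours((L==k).astype(np.uint8),cv2.RETR_EXTERNAL,cv2.CHAIN_APPROX_NONE)
    pts=cs[0][:,0]+[u0,v0]
    w=atz(n,pts[:,0],pts[:,1],.02)[:,:2]
    print(n,st[k],cv2.minEnclosingCircle((w*1000).astype(np.float32)))
E
```

```text
scene grip 227 [ 0.6144 -0.1425  0.0451] [ 0.6373 -0.0842  0.0687] [ 0.6223 -0.1192  0.0599]
 top 89 ((626.2417602539062, -112.708740234375), (58.2757453918457, 15.52283000946045), 81.40560150146484) [ 0.6255 -0.1146  0.0651]
cap 118 [ 0.5892 -0.2529  0.2006] [ 0.6137 -0.2287  0.2108] [ 0.5993 -0.2428  0.2069]
 low ((607.3528442382812, -210.83912658691406), (273.4891357421875, 104.6614761352539), 78.61666107177734) [ 360  310  116   87 3942]
top grip 186 [ 0.6156 -0.1375  0.0455] [ 0.6383 -0.0839  0.0703] [ 0.6257 -0.1104  0.065 ]
 top 124 ((627.4409790039062, -110.84366607666016), (53.81693649291992, 13.2272310256958), 77.7840576171875) [ 0.6274 -0.1104  0.0664]
cap 129 [ 0.5906 -0.2508  0.2019] [ 0.6154 -0.2262  0.2148] [ 0.6017 -0.2382  0.2088]
 low ((608.1572265625, -209.4171905517578), (270.1497802734375, 104.98731231689453), 78.38077545166016) [ 371  205  114   61 3525]
top [  7   7  42  42 735] ((623.23486328125, 275.1224670410156), 49.719703674316406)
scene [ 11   7  35  21 511] ((614.06787109375, 259.5404052734375), 63.25916290283203)
```

```bash
cat >> h.py <<'E'
def plan(p,yaw=None,w=(1,)):
    """relative tool-frame move to TCP p (m), tool-y yaw deg, pointing down"""
    s=telemetry.get_state(); q=s["ee_rot"]; Rc=R.from_quat([q[1],q[2],q[3],q[0]]); pc=np.array(s["position"])
    y=Rc.as_matrix()[:,1]
    if yaw is None: yaw=np.degrees(np.arctan2(y[1],y[0]))
    a=np.radians(yaw); Y=np.array([np.cos(a),np.sin(a),0]); Z=np.array([0,0,-1.]); X=np.cross(Y,Z)
    Rt=R.from_matrix(np.stack([X,Y,Z],1))
    d=Rc.inv().apply(np.array(p)-pc)*1000; rv=np.degrees((Rc.inv()*Rt).as_rotvec())
    print("t",s["clock"],"pos",pc.round(4),"yawy",np.degrees(np.arctan2(y[1],y[0])).round(2),"F",np.round(s["contact_force"],2),"w",s["width"])
    print("tilt deg",np.degrees(np.arccos(-Rc.as_matrix()[2,2])).round(2),"MOVE",d.round(1),rv.round(2))
    return d,rv
E
python3 - <<'E'
from h import *
np.set_printoptions(precision=4,suppress=True)
P={n:cloud(n,np.load(f"pics/{n}0d.npy")) for n in("scene","top")}
for n in P:
    p=P[n]; k=(abs(p[...,0]-.62)<.07)&(abs(p[...,1]-.272)<.07)&(p[...,2]>.013)
    w=(p[k][:,:2]*1000).astype(np.float32); print(n,len(w),cv2.minEnclosingCircle(w),p[k].mean(0))
p=P["top"]
k=(p[...,0]>.3)&(p[...,0]<.9)&(p[...,1]>-.45)&(p[...,1]<.55)&(p[...,2]>.06)
nl,L,st,c=cv2.connectedComponentsWithStats(k.astype(np.uint8))
for i in range(1,nl):
    if st[i,4]>15: q=p[L==i]; print(st[i],q.min(0),q.max(0))
# tray x-dir from grip edges; check projections of cap, grip
for n in P: print(n,proj(n,[[.601,-.239,.21],[.627,-.111,.066],[.601,-.2385,.0315],[.622,.274,.02]]))
plan([.601,-.239,.235],-11.5)
E
```

```text
scene 357 ((641.77392578125, 257.5181579589844), 70.9617919921875) [0.6303 0.2622 0.0194]
top 676 ((642.2181396484375, 258.66766357421875), 71.40228271484375) [0.6293 0.269  0.021 ]
[  83   89   43   60 1760] [0.7695 0.496  0.0602] [0.8793 0.55   0.1879]
[191  90  17  15 156] [0.8948 0.3123 0.0604] [0.9    0.3462 0.1297]
[381 102  18  15  66] [ 0.8766 -0.1275  0.0601] [ 0.8998 -0.092   0.0889]
[154 133  40  39 647] [0.7318 0.3422 0.06  ] [0.8073 0.4181 0.1164]
[448 157  19  15  45] [ 0.7449 -0.2884  0.06  ] [ 0.7796 -0.2471  0.0674]
[452 164  16  12  34] [ 0.7352 -0.2912  0.06  ] [ 0.7631 -0.2559  0.0667]
[ 442  213   63   31 1034] [ 0.5694 -0.3321  0.0603] [ 0.6262 -0.2084  0.2148]
[379 215  24  11 144] [ 0.6162 -0.1375  0.0605] [ 0.6383 -0.0849  0.0703]
scene [[426.8898 264.804 ]
 [382.9237 299.7302]
 [419.0972 346.6509]
 [281.54   256.7836]]
top [[466.5566 219.6814]
 [390.5918 219.8405]
 [442.9687 234.6316]
 [222.8155 222.9885]]
t 1.0 pos [0.2132 0.5341 0.2314] yawy 68.24 F [ 0.94  0.12 -0.45] w 0.08544560529202581
tilt deg 0.01 MOVE [-646.8 -574.2   -3.7] [ 0.01 -0.01 79.74]
```

Call:
servo_tool:
  steps:
    - [-8,-7,-5,0,0,1]
    - [-26,-23,-15,0,0,3]
    - [-50,-45,-25,0,0,6]
    - [-78,-70,-35,0,0,10]
    - [-107,-96,-42,0,0,14]
    - [-136,-122,-48,0,0,18]
    - [-165,-148,-50,0,0,22]
    - [-194,-174,-50,0,0,26]
  hand: 255
  grip_force: 30

```text
clock: 1.8
position: [0.3295, 0.2986, 0.2823]
ee_rot: [0.001, 0.406, 0.914, 0.001]
contact_force: [0.7, -0.3, 1.3]
width: 0.0001
```

```bash
python3 -c "
from h import *
plan([.601,-.239,.27],-11.5)"
```

```text
t 1.8 pos [0.3295 0.2986 0.2823] yawy 42.04 F [ 0.71 -0.31  1.29] w 0.00013875452703206544
tilt deg 0.11 MOVE [-581.  -158.4   12.5] [ 0.12 -0.   53.54]
```

Call:
servo_tool:
  steps:
    - [-38,-10,0,0,0,4]
    - [-78,-21,0,0,0,8]
    - [-118,-32,0,0,0,12]
    - [-158,-43,0,0,0,16]
    - [-198,-54,0,0,0,20]
    - [-238,-65,0,0,0,24]
    - [-278,-76,0,0,0,28]
    - [-318,-87,0,0,0,32]

```text
clock: 2.6
position: [0.4783, 0.0044, 0.2819]
ee_rot: [0.0, 0.643, 0.766, 0.0]
contact_force: [0.8, 1.1, -0.1]
width: 0.0001
```

```bash
python3 -c "
from h import *
plan([.601,-.239,.23],-11.5)"
```

```text
t 2.6 pos [0.4783 0.0044 0.2819] yawy 10.0 F [ 0.78  1.11 -0.08] w 8.777602792370651e-05
tilt deg 0.05 MOVE [-261.    78.6   52. ] [5.00e-02 1.00e-02 2.15e+01]
```

Call:
servo_tool:
  steps:
    - [-40,12,3,0,0,4]
    - [-80,24,8,0,0,8]
    - [-120,36,14,0,0,12]
    - [-160,48,20,0,0,16]
    - [-196,59,26,0,0,19]
    - [-228,69,32,0,0,21]
    - [-250,75,38,0,0,21.5]
    - [-261,78.6,44,0,0,21.5]

```text
clock: 3.4
position: [0.6021, -0.2383, 0.2367]
ee_rot: [-0.0, 0.774, 0.634, -0.0]
contact_force: [0.4, 0.4, -0.6]
width: 0.0001
```

Call:
servo_tool:
  steps:
    - [0,0,2,0,0,0]
    - [0,0,5,0,0,0]
    - [0,0,8,0,0,0]
    - [0,0,8,0,0,0]

```text
clock: 3.8
position: [0.6014, -0.2348, 0.2294]
ee_rot: [-0.0, 0.773, 0.635, 0.0]
contact_force: [0.8, 0.0, 0.6]
width: -0.0001
```

```bash
python3 - <<'E'
from h import *
plan([.601,-.239,.21],-11.5)
for n,(a,b,c,d) in {"scene":(380,200,540,320),"top":(400,180,520,270)}.items():
    p,_=cams.get_image(n); cv2.imwrite(f"pics/{n}1.png",cv2.resize(p[b:d,a:c,::-1],None,fx=5,fy=5,interpolation=cv2.INTER_CUBIC))
E
```

```text
t 3.8 pos [ 0.6014 -0.2348  0.2294] yawy -11.18 F [0.84 0.01 0.61] w -0.00013346160395067973
tilt deg 0.04 MOVE [-4.2  0.4 19.4] [-0.03 -0.03  0.32]
```

View pics/scene1.png

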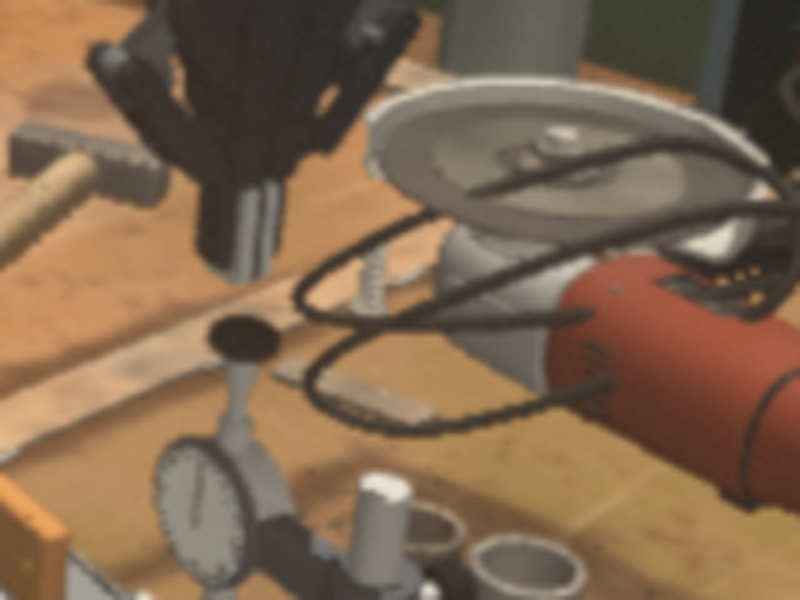

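View pics/top1.png

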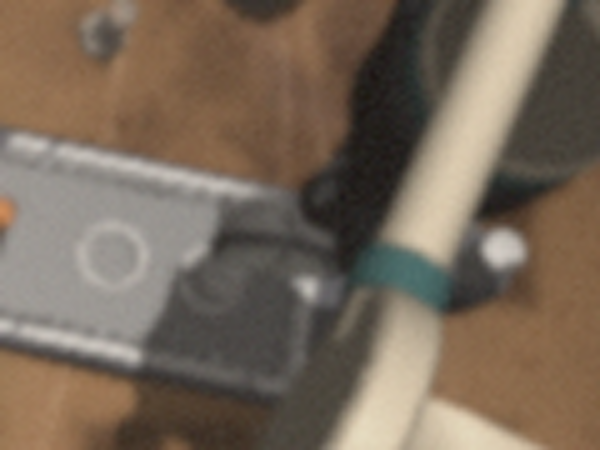

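```bash
python3 -c "
from h import *
print(proj('scene',[[.601,-.235,.2294]]),proj('top',[[.601,-.235,.2294]]))
plan([.601,-.239,.21],-11.5)"
```

```text
[[426.04205564 254.24691188]] [[467.54128441 217.71817362]]
t 3.9 pos [ 0.6018 -0.2353  0.2298] yawy -11.2 F [0.1  0.14 0.37] w -0.00016893440711002693
tilt deg 0.03 MOVE [-3.8 -0.1 19.8] [ 0.03 -0.    0.3 ]
```

Call:
servo_tool:
  steps:
    - [-2,0,3,0,0,0.2]
    - [-4,0,8,0,0,0.3]
    - [-4,0,13,0,0,0.3]
    - [-4,0,17,0,0,0.3]
    - [-4,0,20,0,0,0.3]
    - [-4,0,23,0,0,0.3]
    - [-4,0,26,0,0,0.3]
    - [-4,0,28,0,0,0.3]

```text
clock: 4.7
position: [0.6011, -0.2402, 0.2014]
ee_rot: [0.0, 0.775, 0.632, -0.0]
contact_force: [-0.8, 0.3, 3.6]
width: -0.0002
```

Call:
servo_tool:
  steps:
    - [0,0,2,0,0,0]
    - [0,0,4,0,0,0]
    - [0,0,4,0,0,0]

```text
clock: 5.0
position: [0.6011, -0.2402, 0.197]
ee_rot: [-0.0, 0.775, 0.632, -0.0]
contact_force: [-1.3, -1.2, 1.9]
width: 0.0002
```

```bash
python3 -c "
from h import *
plan([.601,-.239,.192],-11.5)"
```

```text
t 5.0 pos [ 0.6011 -0.2402  0.197 ] yawy -11.56 F [-1.26 -1.18  1.87] w 0.00017433850079927863
tilt deg 0.02 MOVE [ 1.2 -0.3  5. ] [-0.02 -0.01 -0.06]
```

Now ~13 mm down with 2–3 N. Press slowly on to 18 mm and hold.

Call:
servo_tool:
  steps:
    - [0,0,1,0,0,0]
    - [0,0,2,0,0,0]
    - [0,0,3,0,0,0]
    - [0,0,4,0,0,0]
    - [0,0,5,0,0,0]
    - [0,0,5,0,0,0]

```text
clock: 5.6
position: [0.6012, -0.2402, 0.1926]
ee_rot: [0.0, 0.775, 0.632, 0.0]
contact_force: [-1.0, 0.9, 5.7]
width: -0.0001
```

Call:
servo_tool:
  steps:
    - [0,0,0,0,0,0]
    - [0,0,0,0,0,0]
    - [0,0,0,0,0,0]

```text
clock: 5.9
position: [0.6012, -0.2402, 0.1927]
ee_rot: [0.0, 0.775, 0.632, 0.0]
contact_force: [-2.0, 1.3, 4.7]
width: 0.0001
```

```bash
python3 - <<'E'
from h import *
plan([.601,-.239,.192],-11.5)
for n,(a,b,c,d) in {"scene":(360,240,480,360)}.items():
    p,_=cams.get_image(n); cv2.imwrite(f"pics/{n}2.png",cv2.resize(p[b:d,a:c,::-1],None,fx=5,fy=5,interpolation=cv2.INTER_CUBIC))
E
```

```text
t 5.9 pos [ 0.6012 -0.2402  0.1927] yawy -11.56 F [-1.97  1.33  4.65] w 0.00011030765811734319
tilt deg 0.02 MOVE [ 1.1 -0.4  0.7] [ 0.02  0.   -0.06]
```

View pics/scene2.png

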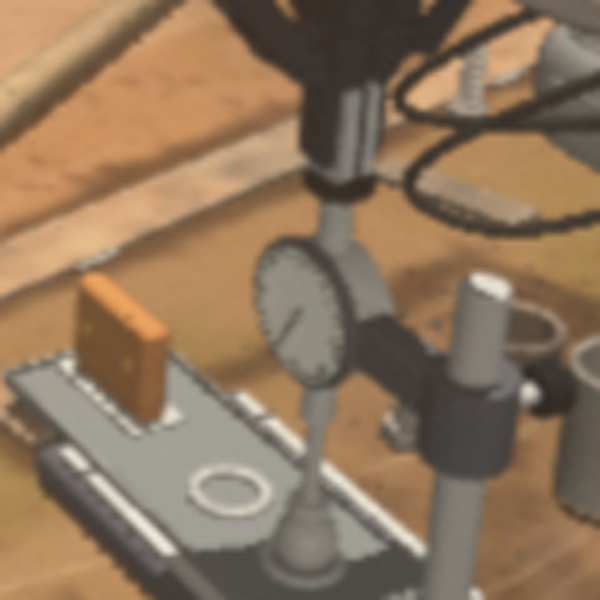

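Call:
servo_tool:
  steps:
    - [0,0,1,0,0,0]
    - [0,0,1,0,0,0]
    - [0,0,1,0,0,0]
    - [0,0,1,0,0,0]
    - [0,0,1,0,0,0]
    - [0,0,1,0,0,0]
    - [0,0,1,0,0,0]
    - [0,0,1,0,0,0]

```text
clock: 6.75
position: [0.6012, -0.2402, 0.1918]
ee_rot: [0.0, 0.775, 0.632, 0.0]
contact_force: [-2.7, 0.6, 5.9]
width: -0.0001
```

Call:
servo_tool:
  steps:
    - [0,0,0,0,0,0]
    - [0,0,0,0,0,0]
    - [0,0,0,0,0,0]
    - [0,0,0,0,0,0]
    - [0,0,0,0,0,0]
    - [0,0,0,0,0,0]

```text
clock: 7.35
position: [0.6012, -0.2402, 0.1919]
ee_rot: [0.0, 0.775, 0.632, 0.0]
contact_force: [-3.4, 0.8, 6.0]
width: -0.0
```

Call:
servo_tool:
  steps:
    - [0,0,-2,0,0,0]
    - [0,0,-5,0,0,0]
    - [0,0,-9,0,0,0]
    - [0,0,-13,0,0,0]
    - [0,0,-18,0,0,0]
    - [0,0,-24,0,0,0]
    - [0,0,-34,0,0,0]
    - [0,0,-50,0,0,0]

```text
clock: 8.15
position: [0.6008, -0.2399, 0.2412]
ee_rot: [-0.001, 0.775, 0.632, -0.0]
contact_force: [1.0, -0.2, 0.4]
width: 0.0005
```

```bash
python3 - <<'E'
from h import *
plan([.627,-.111,.120],-11.5)
for n,(a,b,c,d) in {"scene":(360,240,480,360)}.items():
    p,_=cams.get_image(n); cv2.imwrite(f"pics/{n}3.png",cv2.resize(p[b:d,a:c,::-1],None,fx=5,fy=5,interpolation=cv2.INTER_CUBIC))
E
```

```text
t 8.15 pos [ 0.6008 -0.2399  0.2412] yawy -11.56 F [ 1.03 -0.17  0.37] w 0.00046987574482611276
tilt deg 0.1 MOVE [131.5  -0.  121.3] [-0.1  -0.04 -0.06]
```

View pics/scene3.png

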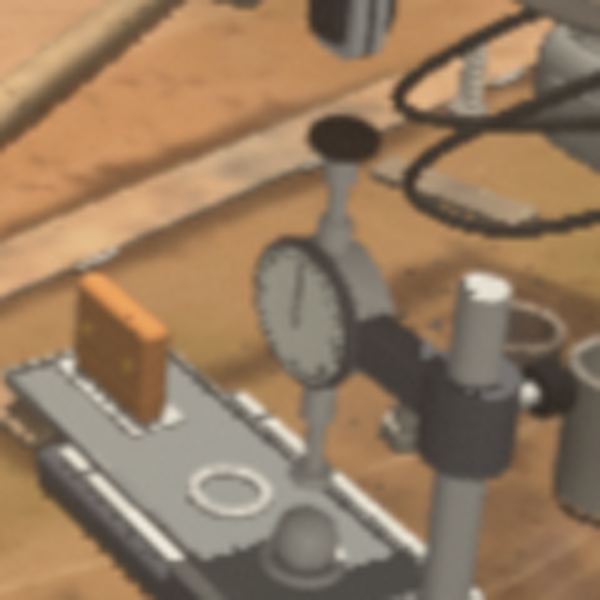

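Call:
servo_tool:
  steps:
    - [8,0,-2,0,0,0]
    - [28,0,-2,0,0,0]
    - [56,0,2,0,0,0]
    - [84,0,14,0,0,0]
    - [108,0,34,0,0,0]
    - [124,0,60,0,0,0]
    - [131,0,86,0,0,0]
    - [131.5,0,108,0,0,0]
  hand: 80

```text
clock: 9.0
position: [0.6269, -0.109, 0.1314]
ee_rot: [-0.001, 0.774, 0.633, -0.0]
contact_force: [0.2, -0.4, 0.3]
width: 0.0586
```

Call:
servo_tool:
  steps:
    - [0,0,8,0,0,0]
    - [0,0,12,0,0,0]
    - [0,0,12,0,0,0]

```text
clock: 9.3
position: [0.6277, -0.1114, 0.1214]
ee_rot: [0.0, 0.775, 0.632, 0.0]
contact_force: [-0.0, 0.5, -0.5]
width: 0.0586
```

```bash
python3 - <<'E'
from h import *
plan([.627,-.111,.030],-11.5)
for n,(a,b,c,d) in {"scene":(320,220,440,340),"top":(340,180,460,270)}.items():
    p,_=cams.get_image(n); cv2.imwrite(f"pics/{n}4.png",cv2.resize(p[b:d,a:c,::-1],None,fx=5,fy=5,interpolation=cv2.INTER_CUBIC))
E
```

```text
t 9.3 pos [ 0.6277 -0.1114  0.1214] yawy -11.57 F [-0.02  0.45 -0.52] w 0.05855318108120739
tilt deg 0.01 MOVE [ 0.3 -0.8 91.4] [ 0.01 -0.01 -0.07]
```

View pics/scene4.png

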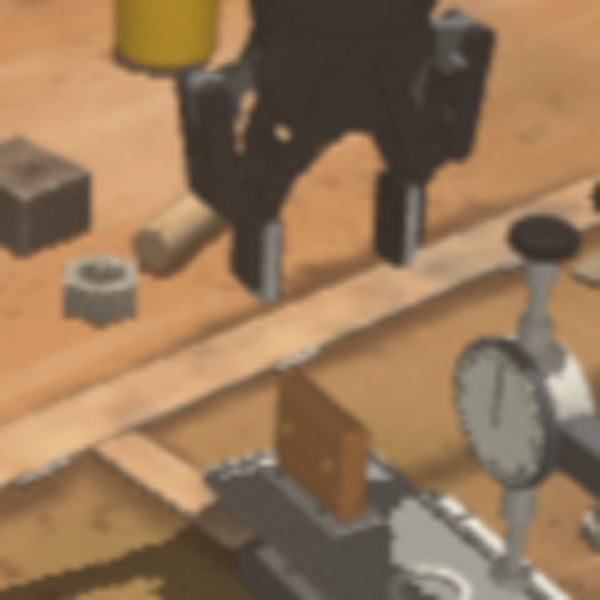

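View pics/top4.png

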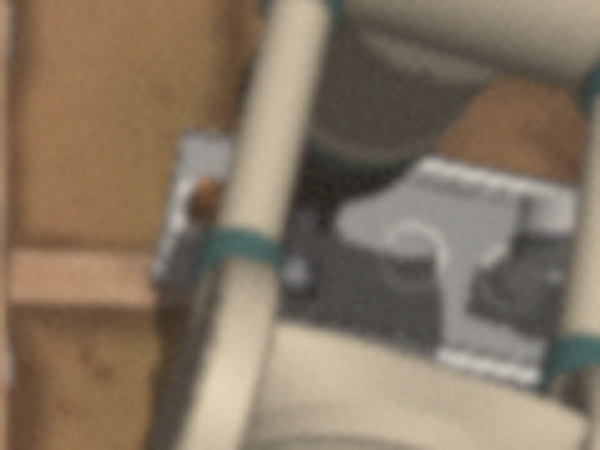

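Call:
servo_tool:
  steps:
    - [0,-0.4,4,0,0,0]
    - [0,-0.8,14,0,0,0]
    - [0,-0.8,28,0,0,0]
    - [0,-0.8,42,0,0,0]
    - [0,-0.8,55,0,0,0]
    - [0,-0.8,66,0,0,0]
    - [0,-0.8,75,0,0,0]
    - [0,-0.8,82,0,0,0]

```text
clock: 10.2
position: [0.6265, -0.1111, 0.0381]
ee_rot: [-0.0, 0.775, 0.632, -0.0]
contact_force: [-0.2, 0.2, -0.9]
width: 0.0586
```

Call:
servo_tool:
  steps:
    - [0,0,4,0,0,0]
    - [0,0,8,0,0,0]
    - [0,0,9.5,0,0,0]
    - [0,0,9.5,0,0,0]

```text
clock: 10.6
position: [0.6269, -0.1112, 0.0299]
ee_rot: [0.0, 0.775, 0.632, 0.0]
contact_force: [0.1, -0.3, -0.2]
width: 0.0582
```

```bash
python3 - <<'E'
from h import *
plan([.627,-.111,.030],-11.5)
for n,(a,b,c,d) in {"scene":(320,240,440,360)}.items():
    p,_=cams.get_image(n); cv2.imwrite(f"pics/{n}5.png",cv2.resize(p[b:d,a:c,::-1],None,fx=5,fy=5,interpolation=cv2.INTER_CUBIC))
E
```

```text
t 10.6 pos [ 0.6269 -0.1112  0.0299] yawy -11.56 F [ 0.12 -0.35 -0.21] w 0.058236352176359175
tilt deg 0.02 MOVE [ 0.2  0.1 -0.1] [ 0.02 -0.   -0.06]
```

View pics/scene5.png

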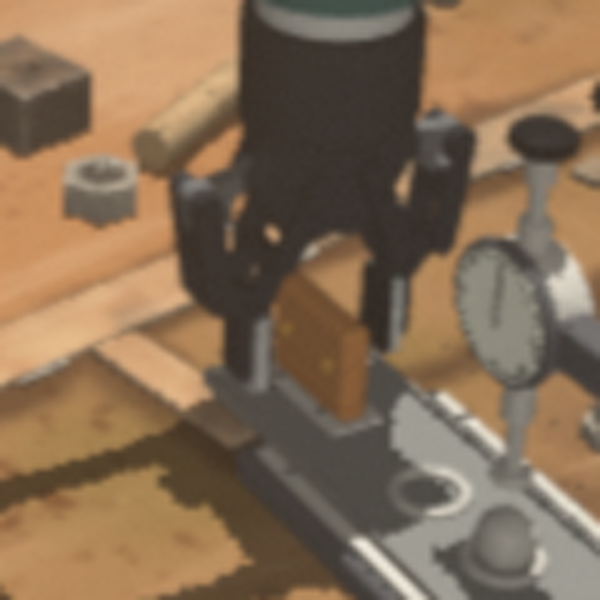

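Call:
servo_tool:
  steps:
    - [0,0,0,0,0,0]
    - [0,0,0,0,0,0]
    - [0,0,0,0,0,0]
    - [0,0,0,0,0,0]
  hand: 195

```text
clock: 11.05
position: [0.6268, -0.1112, 0.0299]
ee_rot: [0.0, 0.775, 0.632, 0.0]
contact_force: [0.4, 0.5, 0.6]
width: 0.0201
```

Call:
servo_tool:
  steps:
    - [0,0,0,0,0,0]
    - [0,0,0,0,0,0]
    - [0,0,0,0,0,0]
    - [0,0,0,0,0,0]
    - [0,0,0,0,0,0]
  hand: 255
  grip_force: 40

```text
clock: 11.55
position: [0.6272, -0.1112, 0.0301]
ee_rot: [0.0, 0.775, 0.632, 0.0]
contact_force: [0.9, -0.0, 1.9]
width: 0.0137
```

Call:
servo_tool:
  steps:
    - [0,0,0,0,0,0]
    - [0,0,0,0,0,0]
    - [0,0,0,0,0,0]
  grip_force: 100

```text
clock: 11.85
position: [0.6272, -0.1112, 0.0302]
ee_rot: [0.0, 0.775, 0.632, 0.0]
contact_force: [1.3, 0.5, 3.6]
width: 0.0131
```

```bash
python3 - <<'E'
from h import *
plan([.627,-.111,.038],-11.5)
E
```

```text
t 11.85 pos [ 0.6272 -0.1112  0.0302] yawy -11.56 F [1.34 0.47 3.6 ] w 0.013132259114619422
tilt deg 0.06 MOVE [ 0.2 -0.2 -7.8] [ 0.06 -0.01 -0.06]
```

Held. Lift 8 mm slowly and look.

Call:
servo_tool:
  steps:
    - [0,0,-0.5,0,0,0]
    - [0,0,-1.5,0,0,0]
    - [0,0,-3,0,0,0]
    - [0,0,-5,0,0,0]
    - [0,0,-6.5,0,0,0]
    - [0,0,-7.5,0,0,0]
    - [0,0,-8,0,0,0]
    - [0,0,-8,0,0,0]

```text
clock: 12.65
position: [0.626, -0.111, 0.0377]
ee_rot: [-0.001, 0.775, 0.632, -0.0]
contact_force: [-0.1, 0.6, -2.9]
width: 0.0126
```

```bash
python3 - <<'E'
from h import *
plan([.627,-.111,.038],-11.5)
for n,(a,b,c,d) in {"scene":(340,260,480,400)}.items():
    p,dd=cams.get_image(n); cv2.imwrite(f"pics/{n}6.png",cv2.resize(p[b:d,a:c,::-1],None,fx=4.2,fy=4.2,interpolation=cv2.INTER_CUBIC))
    P=cloud(n,dd); tx=np.array([.2,.98]); ty=np.array([-.98,.2])
    r=P[...,:2]-[.627,-.111]; a=r@tx; b=r@ty
    m=(abs(b)<.033)&(a>-.165)&(a<-.02)&(P[...,2]>.012)&(P[...,2]<.034)
    A=np.c_[a[m],b[m],np.ones(m.sum())]; z=P[...,2][m]
    for _ in range(5):
        c=np.linalg.lstsq(A,z,rcond=None)[0]; e=abs(A@c-z); k=e<.003; A,z=A[k],z[k]
    print(c, np.degrees(c[:2]), len(z))
E
```

```text
t 12.65 pos [ 0.626  -0.111   0.0377] yawy -11.56 F [-0.13  0.55 -2.88] w 0.012553261046103586
tilt deg 0.08 MOVE [ 0.2  1.  -0.3] [-0.08 -0.01 -0.06]
[0.00342458 0.00115624 0.02618385] [0.19621394 0.06624774] 1199
```

View pics/scene6.png

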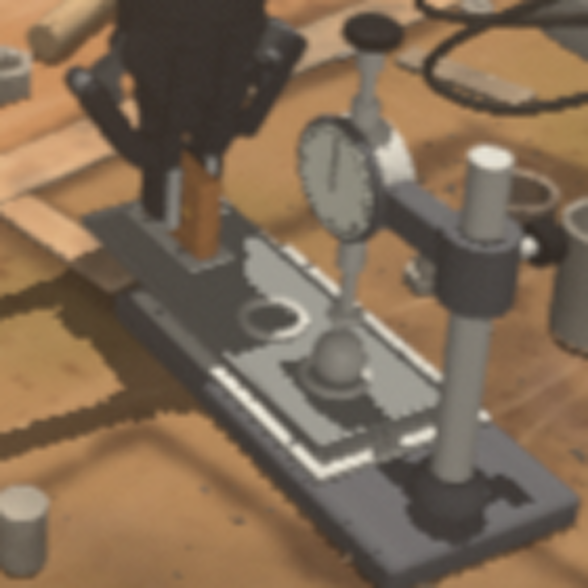

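Call:
servo_tool:
  steps:
    - [1,0,0,0,0,0]
    - [3,0,0,0,0,0]
    - [7,0,0,0,0,0]
    - [13,0,0,0,0,0]
    - [20,0,0,0,0,0]
    - [28,0,0,0,0,0]
    - [37,0,0,0,0,0]
    - [46,0,0,0,0,0]

```text
clock: 13.5
position: [0.6362, -0.0651, 0.0378]
ee_rot: [-0.0, 0.775, 0.632, 0.0]
contact_force: [0.2, 0.6, -2.9]
width: 0.013
```

Call:
servo_tool:
  steps:
    - [9,0,0,0,0,0]
    - [18,0,0,0,0,0]
    - [27,0,0,0,0,0]
    - [36,0,0,0,0,0]
    - [45,0,0,0,0,0]
    - [54,0,0,0,0,0]
    - [63,0,-1,0,0,0]
    - [72,0,-3,0,0,0]

```text
clock: 14.3
position: [0.6504, 0.0052, 0.0407]
ee_rot: [-0.0, 0.775, 0.632, -0.0]
contact_force: [0.9, -0.4, -2.0]
width: 0.0129
```

```bash
python3 - <<'E'
from h import *
t=np.array([.623,.275]); y=110; a=np.radians(y)
g=t+.13*np.array([np.cos(a),np.sin(a)]); print(g)
plan([*g,.0985],y-90)
E
```

```text
[0.57853738 0.39716004]
t 14.3 pos [0.6504 0.0052 0.0407] yawy -11.56 F [ 0.87 -0.41 -2.  ] w 0.012934946110154864
tilt deg 0.02 MOVE [ 369.6 -149.   -57.7] [-2.000e-02 -1.000e-02 -3.156e+01]
```

Call:
servo_tool:
  steps:
    - [8,0,-5,0,0,0]
    - [14,0,-10,0,0,0]
    - [19,0,-17,0,0,0]
    - [23,0,-25,0,0,0]
    - [27,0,-33,0,0,0]
    - [32,0,-41,0,0,0]
    - [38,0,-48,0,0,0]
    - [46,0,-53,0,0,0]

```text
clock: 15.1
position: [0.66, 0.0497, 0.0948]
ee_rot: [0.0, 0.775, 0.632, 0.0]
contact_force: [0.2, 0.5, -2.0]
width: 0.0132
```

```bash
python3 - <<'E'
from h import *
plan([.5785,.397,.1025],20)
p,dd=cams.get_image("scene"); cv2.imwrite("pics/scene7.png",cv2.resize(p[200:380,220:460,::-1],None,fx=3.2,fy=3.2,interpolation=cv2.INTER_CUBIC))
E
```

```text
t 15.1 pos [0.66   0.0497 0.0948] yawy -11.59 F [ 0.17  0.48 -2.05] w 0.013214066971768428
tilt deg 0.06 MOVE [ 323.8 -149.6   -7.8] [  0.06   0.   -31.59]
```

View pics/scene7.png

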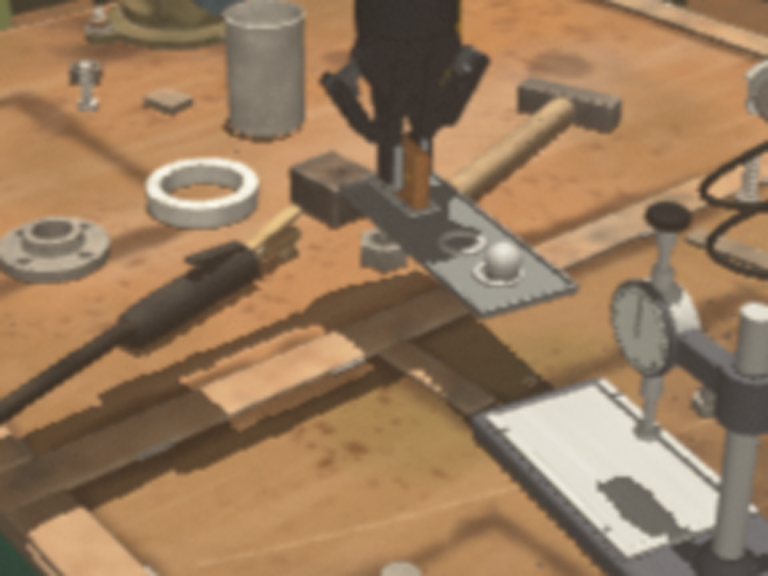

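Call:
servo_tool:
  steps:
    - [8,-3,-3,0,0,-0.3]
    - [17,-7,-5,0,0,-0.8]
    - [27,-12,-7,0,0,-1.6]
    - [38,-17,-8,0,0,-2.6]
    - [49,-22,-8,0,0,-3.7]
    - [60,-27,-8,0,0,-4.8]
    - [71,-32,-8,0,0,-5.9]
    - [82,-37,-8,0,0,-7]

```text
clock: 15.95
position: [0.6394, 0.1384, 0.1017]
ee_rot: [-0.0, 0.734, 0.679, -0.0]
contact_force: [-0.1, -0.3, -3.4]
width: 0.0126
```

```bash
python3 -c "
from h import *
plan([.5785,.397,.1025],20)"
```

```text
t 15.95 pos [0.6394 0.1384 0.1017] yawy -4.46 F [-0.1  -0.3  -3.36] w 0.01263718713679654
tilt deg 0.01 MOVE [253.1 -80.9  -0.8] [-1.000e-02 -1.000e-02 -2.446e+01]
```

Call:
servo_tool:
  steps:
    - [12,-4,0,0,0,-1.2]
    - [24,-8,0,0,0,-2.4]
    - [36,-12,0,0,0,-3.6]
    - [48,-16,0,0,0,-4.8]
    - [60,-20,0,0,0,-6]
    - [72,-24,0,0,0,-7.2]
    - [84,-28,0,0,0,-8.4]
    - [96,-32,0,0,0,-9.6]

```text
clock: 16.75
position: [0.6153, 0.2365, 0.1018]
ee_rot: [-0.0, 0.675, 0.738, 0.0]
contact_force: [0.8, 0.4, -1.4]
width: 0.0128
```

```bash
python3 -c "
from h import *
plan([.5785,.397,.1025],20)"
```

```text
t 16.75 pos [0.6153 0.2365 0.1018] yawy 5.14 F [ 0.83  0.42 -1.37] w 0.01284394649259991
tilt deg 0.0 MOVE [163.1 -22.2  -0.7] [  0.    -0.   -14.86]
```

Call:
servo_tool:
  steps:
    - [12,-2,0,0,0,-1.1]
    - [24,-3,0,0,0,-2.2]
    - [36,-5,0,0,0,-3.3]
    - [48,-7,0,0,0,-4.4]
    - [60,-8,0,0,0,-5.5]
    - [72,-10,0,0,0,-6.6]
    - [84,-11,0,0,0,-7.7]
    - [95,-13,0,0,0,-8.7]

```text
clock: 17.55
position: [0.5942, 0.33, 0.1018]
ee_rot: [0.0, 0.617, 0.787, 0.0]
contact_force: [-0.3, -0.1, -2.9]
width: 0.0126
```

```bash
python3 -c "
from h import *
plan([.5785,.397,.0985],20)"
```

```text
t 17.55 pos [0.5942 0.33   0.1018] yawy 13.83 F [-0.31 -0.05 -2.88] w 0.012600547350127379
tilt deg 0.02 MOVE [68.8  0.8  3.3] [ 0.02 -0.01 -6.17]
```

Call:
servo_tool:
  steps:
    - [11,0,0,0,0,-1]
    - [22,0,0,0,0,-2]
    - [32,0,0,0,0,-3]
    - [41,0,1,0,0,-3.9]
    - [49,0,1.5,0,0,-4.7]
    - [56,0,2,0,0,-5.3]
    - [62,0.4,2.5,0,0,-5.8]
    - [66,0.8,3,0,0,-6.1]

```text
clock: 18.35
position: [0.5792, 0.3938, 0.0987]
ee_rot: [-0.0, 0.574, 0.819, 0.0]
contact_force: [0.6, 0.6, -2.9]
width: 0.0129
```

Call:
servo_tool:
  steps:
    - [1,0,0,0,0,0]
    - [1,0,0,0,0,0]
    - [1,0,0,0,0,0]
    - [1,0,0,0,0,0]

```text
clock: 18.75
position: [0.5792, 0.3939, 0.0989]
ee_rot: [0.0, 0.575, 0.818, 0.0]
contact_force: [0.9, 0.4, -2.3]
width: 0.0135
```

```bash
python3 - <<'E'
from h import *
np.set_printoptions(precision=4,suppress=True)
plan([.5785,.397,.0985],20)
for n,(a,b,c,d) in {"scene":(200,170,340,310),"top":(130,160,290,300)}.items():
    p,dd=cams.get_image(n); np.save(f"pics/{n}8d.npy",dd); cv2.imwrite(f"pics/{n}8f.png",p[:,:,::-1]); cv2.imwrite(f"pics/{n}8.png",cv2.resize(p[b:d,a:c,::-1],None,fx=4,fy=4,interpolation=cv2.INTER_CUBIC))
    P=cloud(n,dd)
    for r in spotter.outline_of("ball",n)[:2]:
        m=r["region"]; v,u=np.nonzero(m); q=P[m]; L,T,W,H=r["rect"]
        print(n,r["conf"],r["rect"],np.nanmedian(q,0),np.nanmax(q[:,2]),atz(n,[L+W/2],[T+H/2],.1))
    print(proj(n,[[.623,.275,.1]]))
E
```

```text
t 18.75 pos [0.5792 0.3939 0.0989] yawy 19.81 F [ 0.95  0.38 -2.29] w 0.01346594223664064
tilt deg 0.0 MOVE [3.2 0.5 0.4] [ 0.    0.   -0.19]
[[280.3371 229.7861]]
top 0.61 [214.9, 210.2, 8.8, 10.7] [0.6245 0.2712 0.1092] 0.11859995516012467 [[0.6233 0.2701 0.1   ]]
top 0.4 [160.1, 196.2, 80.5, 58.2] [0.6065 0.3159 0.0883] 0.13914020417044926 [[0.6009 0.3102 0.1   ]]
[[217.0336 215.6248]]
```

View pics/scene8.png

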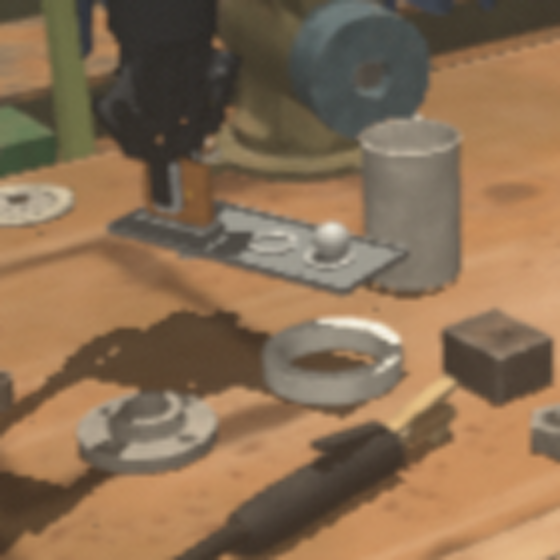

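View pics/top8.png

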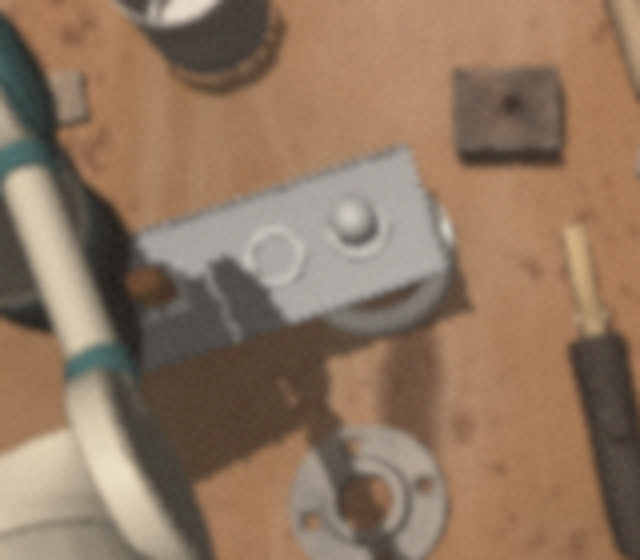

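Call:
servo_tool:
  steps:
    - [0.5,0,0,0,0,0]
    - [1.5,-0.5,0,0,0,0]
    - [2.5,-1,0,0,0,0]
    - [3,-1,0,0,0,0]
    - [3,-1,0,0,0,0]
    - [3,-1,0,0,0,0]
    - [3,-1,0,0,0,0]
    - [3,-1,0,0,0,0]

```text
clock: 19.75
position: [0.5771, 0.3967, 0.0988]
ee_rot: [0.0, 0.575, 0.818, 0.0]
contact_force: [0.1, 0.5, -3.3]
width: 0.0128
```

```bash
python3 - <<'E'
from h import *
np.set_printoptions(precision=4,suppress=True)
plan([.5785,.397,.0985],20)
tx=np.array([-.339,.94]);ty=np.array([-.94,-.339])
for n in("top","scene"):
    p,dd=cams.get_image(n); P=cloud(n,dd)
    if n=="top": cv2.imwrite("pics/top9.png",cv2.resize(p[160:300,130:290,::-1],None,fx=4,fy=4,interpolation=cv2.INTER_CUBIC))
    for r in spotter.outline_of("ball",n)[:2]:
        m=r["region"]; L,T,W,H=r["rect"]; print(n,r["conf"],r["rect"],np.nanmedian(P[m],0),atz(n,[L+W/2],[T+H/2],.1))
    c=np.array([.622,.2745]); r=P[...,:2]-c; a=r@tx; b=r@ty
    m=(abs(b)<.031)&(a>-.035)&(a<.08)&(P[...,2]>.07)&(P[...,2]<.105)
    A=np.c_[a[m],b[m],np.ones(m.sum())]; z=P[...,2][m]
    for _ in range(6):
        k0=np.linalg.lstsq(A,z,rcond=None)[0]; k=abs(A@k0-z)<.0025; A,z=A[k],z[k]
    print("sheet",k0,"slope deg",np.degrees(k0[:2]),len(z))
    print(proj(n,[[.622,.2745,.1]]))
E
```

```text
t 19.75 pos [0.5771 0.3967 0.0988] yawy 19.84 F [ 0.05  0.53 -3.31] w 0.012758295247361618
tilt deg 0.0 MOVE [-0.2  1.5  0.3] [ 0.   -0.   -0.16]
sheet [-0.0003 -0.0009  0.088 ] slope deg [-0.0177 -0.0488] 917
[[217.2436 216.0774]]
scene 0.59 [434.9, 325.1, 7.8, 4.4] [ 0.7159 -0.1951  0.0087] [[ 0.599  -0.2803  0.1   ]]
scene 0.4 [278.1, 227.2, 6.8, 6.3] [0.6206 0.2681 0.1031] [[0.6233 0.2698 0.1   ]]
sheet [-0.0115 -0.0016  0.088 ] slope deg [-0.6599 -0.0918] 246
[[280.128  229.9371]]
```

View pics/top9.png

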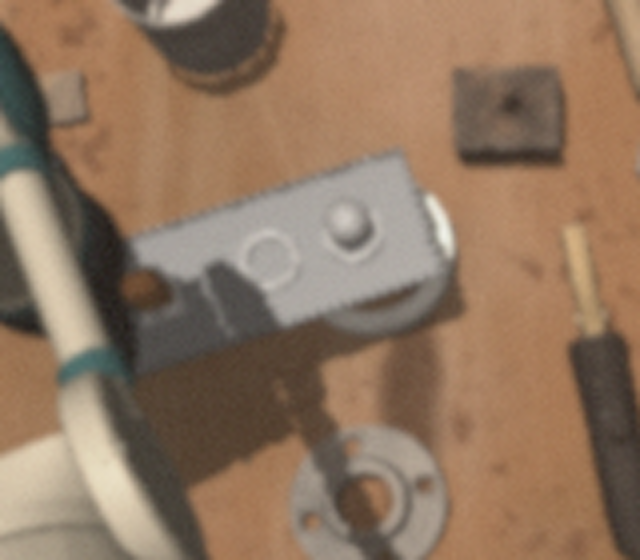

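Call:
servo_tool:
  steps:
    - [0,0,0,0,0,0]
    - [0,0,0,0,0,0]
    - [0,0,0,0,0,0]
    - [0,0,0,0,0,0]
    - [0,0,0,0,0,0]

```text
clock: 20.45
position: [0.577, 0.3967, 0.0988]
ee_rot: [-0.0, 0.575, 0.818, 0.0]
contact_force: [0.1, -0.0, -3.0]
width: 0.0133
```

```bash
python3 -c "
from rig import sign_off
print(sign_off())"
```

```text
the job is handed in; nothing more can be done
None
```

The job is done and handed in at about 20.5 s of the 56 s allowed, with the arm still holding the tray over the bearing ring.

- **Gauge check:** I pressed the cap about 18 mm down with roughly 5–6 N and held it there for over 1.5 s. The picture showed the foot on the ball, and after release the cap and the dial hand were back up.
- **Tray:** I gripped it by the wooden grip at 100 N, lifted it 8 mm and drew it out 118 mm along its own axis. I then raised it and carried it over the electrode holder.
- **Last checks:** The ball is in its end pocket, about 1–2 mm from the ring's middle in the top camera. The tray sheet is 88 mm up, so the ball's centre is about 100 mm above the table. The top camera showed the tray level within 0.1°, and the wrist force was steady at about 3 N.
- **Disagreements:** The scene camera read about 2 pixels off throughout, which is within its calibration error. Its fit of the sheet, on fewer points, gave a 0.7° slope. In the last pictures the ball detector missed the ball in the top view, and its best match in the scene view was a false one. I therefore placed the ball from the enlarged top picture.

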